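# Move the tin stop from the fence track to the dock

### The job

Pull the orange tin stop along the blue-fenced T-track to its open end and lift it off, then stand it upright on the black rubber mat and let go of it. Take it up again and slide its foot under the lips of the short dock with the green end wall, until it is fully home against that wall, and leave it there. Do not disturb the tins, bottle, cup or tape round about.

Things in the scene. Friction and masses are not known exactly. Their poses are not given: they have to be found in the camera images.
- stop: Orange tin stop, about 0.25 kg, 90 mm tall; origin: centre of its underside, z up. Steel foot 46 (x) by 34 (y) by 8 mm; neck 40 (x) by 16 (y) mm up to z = 20; body 40 (x) by 30 (y) mm from z = 20 to 90, a black bar along x on top. Same after a half turn; turned a quarter it fits neither slot. Starts captive in the track, x along it.
- track: Fixed aluminium T-track, origin under its middle, on the bench. Slot along x from -100 mm (open end, towards the robot) to +100 mm (capped). Slot floor 4 mm above the bench, cavity 38 wide and 10 high; lips 4 mm thick with a 20 mm gap; 48 mm wide and 18 mm high outside. The stop slides in it with light friction.
- track_mouth (a point): Centre of the track's open end, at slot-floor height; axes as track, so the way out is -x. The stop is free to lift once its centre is over 23 mm past this point.
- fence (a point): Top edge of the blue fence (y = -20 to -26 mm of the track, 96 mm high) above the track's middle. It runs from x = -175 mm (75 mm past the open end) to +106 mm and leaves only 5 mm beside the stop's block: no room for a finger, so there the stop can be gripped only by its x faces, 40 mm apart.
- mat: Black rubber mat lying fixed on the bench, 120 by 120 mm, 3 mm thick; origin: centre of its underside.
- dock: Fixed short dock, origin on the bench below the parked stop's centre. T-slot along x of the track's section (cavity 38 wide, 10 high; lip gap 20, lips 4 thick), floor 12 mm above the bench. Lips from x = -37 mm to the green end wall, whose face is at x = +23 mm (64 wide, 104 high). The wall leaves 3 mm beside the parked stop's block: hold it by its y faces, 30 mm apart.
- dock_tongue (a point): On the open tongue before the lips, where the stop's origin can be set down (x = -66 mm of the dock, floor height 12 mm). The tongue runs from x = -77 to -37 mm, 64 mm wide, with guide walls 10 mm high, 38 mm apart at the lips, flaring to 54 mm. From here the stop is pushed in along +x, 66 mm to the wall.
- dock_home (a point): Where the stop's origin is when it is home: on the dock's slot floor with the foot touching the end wall; axes as dock, so the way in is +x.
- tin_a: Bystander: closed white 1 litre paint tin with a blue label, 108 mm across, 130 mm tall; origin centre of its underside.
- tin_b: Bystander: closed white 1 litre paint tin with an orange label, 108 mm across, 130 mm tall; origin centre of its underside.
- small_tin: Bystander: small closed white tin with a blue label and black cap, 72 mm across, 80 mm tall; origin centre of its underside.
- bottle: Bystander: grey hardener bottle with a red cap, 64 mm across, 150 mm tall; origin centre of its underside.
- tape: Bystander: yellow roll of masking tape lying flat, 90 mm across, 24 mm high; origin centre of its underside.
- cup: Bystander: white plastic mixing cup, 76 mm across the rim, 75 mm tall; origin centre of its underside.
There are look-alikes about, which are no part of the job. Several things look just like the stop: the one meant starts farthest to the robot's right.

How it is judged:
On the way, in this order (a step that is already met when the one before it is completed fails the run):
1. the stop is out of the track's open end and lifted off (z of stop in the frame of track_mouth above 0.03 m and x of stop in the frame of track_mouth below 0 m), for 0.1 s.
2. the stop stands upright on the mat, let go and at rest (horizontal distance between stop and mat below 0.055 m and z of stop in the frame of mat below 0.006 m and angle between stop's own z axis and vertical below 0.08 rad and contact force between stop and the fingers below 0.1 N and linear speed of stop below 0.02 m/s), for 0.2 s.
3. the stop's foot has entered under the dock's lips (angle between the x axis of dock_home and the x axis of stop, either way round below 0.15 rad and x of stop in the frame of dock_home above -0.055 m and z of stop in the frame of dock_home below 0.004 m and horizontal distance between stop and dock_home below 0.06 m).
At the end, for the whole second after the job is handed in: The stop rests in the dock, released and still, upright within 0.08 rad, its x within 0.12 rad of the dock's, within 3 mm of the end wall and within 5 mm of the dock_home point (x of stop in the frame of dock_home above -0.003 m and distance between stop and dock_home below 0.005 m and angle between the x axis of dock_home and the x axis of stop, either way round below 0.12 rad and angle between stop's own z axis and vertical below 0.08 rad and contact force between stop and the fingers below 0.1 N and linear speed of stop below 0.01 m/s); the robot touches nothing.
It fails at once if a tin, the bottle, the cup or the tape is pushed or tipped more than 30 mm from its place (distance of any of tin_a, tin_b, small_tin, bottle, tape, cup from where it was at the start of the episode above 0.03 m or angle between any of tin_a, tin_b, small_tin, bottle, tape, cup's own z axis and vertical above 0.5 rad).
It also fails if it takes over 59 s, if anything falls off the work surface, if the arm or the gripper's body presses on something with over 40 N, if the wrist force passes 120 N, or if a joint passes its speed limit or range.

### The arm

A 6-joint arm with a two-finger parallel gripper is mounted at the origin on the work surface. World frame = base frame: x ahead of the robot, y to its left, z up, the work surface at z = 0. Lengths are in m, angles in rad, forces in N, time in s.
With the tool pointing down it reaches from about 0.25 to 0.8 m from the base axis. Payload 3.9 kg.
Tool frame: the origin (TCP) lies at the very end of the fingers, on their centre line; the grasp point (between the pads) lies 19 mm behind it; z points along the fingers, y is the direction in which the jaws open and shut (so a half turn about z gives the same grasp; the last joint's range is limited). The gripper opens to 85 mm and grips with 20 to 120 N. Pads are 22 mm wide; open, the fingers measure 114 mm over their backs; the gripper's body (76 mm by 85 mm) begins 54 mm behind the grasp point. The pads swing forward as they close: fully open they stand 13 mm farther back than shut.
Start: joints at [-1.311, 0.26, -0.138, 1.173, 0, 1.571], TCP at [0.135, -0.507, 0.231] pointing down, gripper open.
Joint ranges: [-2.78, 2.78], [-0.83, 1.72], [-1.28, 1.37], [-1.9, 2.12], [-1.57, 1.48], [-3.14, 3.14]. Speed limits (rad/s): [2.57, 2.57, 3.14, 3.14, 3.14, 3.14].

### API

Orientations are given as a rotation vector (axis times angle).
In Python, from workcell import robot, camera, calibration gives the robot as it stands. The module is installed in compiled form; this text tells all that it offers.
- The arm moves only by the tool drive_tool, never from a script. Its argument "commands" is a list of rows, each an object of numbers: "x", "y", "z": the shift along the tool's x, y, z in cm; "ax", "ay", "az": the turn, a rotation vector about the tool's x, y, z in rad; "claw": the opening, from 0 (shut) to 1 (fully open). In form: [{"x": .., "y": .., "z": .., "ax": .., "ay": .., "az": .., "claw": ..}, ...]. A call has 1 to 10 rows; each row shifts and turns the commanded pose from where the row before left it, along the tool's axes as they then stand; what a row does not reach is not made up. A row lasts 1/10 s, in which the tool goes at most 50 mm and 8.59 degrees, less where a joint would pass 70% of its speed; a pose out of reach is approached as far as the arm can. A call with a gripper value outside its range is refused whole. The fingers move at their own pace and stop on an object; "newtons" is the grip in N (left out, the last holds). Time passes only in rows, so rows that do not move let the fingers close. It gives the time, the measured TCP pose, the force and the opening at its end, in the units of the state.
- robot.get_obs(): the state, without advancing time (a new reading comes with each control period).
- camera(name): name is "scene" or "top"; returns (picture, depth): 400x640x3 uint8, red, green, blue; 400x640 float32, m along the optical axis (not along the pixel's ray), 0 where there is no reading.
- calibration(name): a dict with "camera_matrix" (3x3 intrinsics, pixels), "distortion" ([k1, k2, p1, p2, k3] as OpenCV has them; the pictures are not rectified), "R" (3x3) and "t" (3): a world point X has camera coordinates R X + t. Camera axes: x right, y down, z forward; pixel columns grow to the right and rows downward; lengths in m; the calibration is good to about 2 mm. A picture is of the moment at which its call begins. calibration takes no time and is no camera call.
- robot.hand_in(): hands the job in, once; it reports no verdict.
The state is a dict: "time": time; "q": joint angles; "joint_vel": joint speeds; "effort": joint torques, N m; "ee_pos": TCP position; "ee_rot": TCP orientation; "contact_force": force on the tool from outside, world axes, zero at the start; "wrist_torque": the same for the moment, N m; "gripper_width": finger opening in m.
Only numpy, scipy, OpenCV 4.12 (cv2) and the standard library are available. Lean on these libraries where they do the work, as an engineer would, in place of code of your own. Each camera call takes 0.05 s, during which the arm holds its last target.

## Working session

There is one attempt and no reset: what is moved stays moved. The work goes in short steps, Python scripts to look and compute and a tool call to move; the robot and the scene stay as the last step left them, time stands still between calls to the robot, and variables do not carry over. Pictures are saved under pics/ and viewed, and the job is handed in when it is done.

Besides the shell and the picture viewer there is one more tool, called after "Emit:" as name(argument=value, ...) on one line, values as JSON. drive_tool: Moves the arm, as the interface text tells. Its arguments: {"type":"object","properties":{"commands":{"type":"array"},"newtons":{"type":"number"}},"required":["commands"]}

```bash
mkdir -p pics
python3 - <<'E'
from workcell import robot,camera,calibration
import cv2,numpy as np
for n in ("scene","top"):
    p,d=camera(n); cv2.imwrite(f"pics/{n}0.png",p[:,:,::-1]); np.savez(f"{n}0.npz",p=p,d=d)
    c=calibration(n); print(n,{k:np.round(np.array(v),4).tolist() for k,v in c.items()}, (d>0).mean())
o=robot.get_obs()
print({k:np.round(v,3).tolist() for k,v in o.items()})
E
```

```text
scene {'camera_matrix': [[473.6493, 0.0, 321.9529], [0.0, 473.6493, 200.032], [0.0, 0.0, 1.0]], 'distortion': [0.0176, 0.0, 0.0, 0.0, 0.0], 'R': [[-0.5725, 0.8199, 0.0044], [0.5144, 0.3634, -0.7767], [-0.6384, -0.4424, -0.6298]], 't': [0.2898, -0.2051, 1.7909]} 0.995703125
top {'camera_matrix': [[412.5753, 0.0, 312.8334], [0.0, 412.5753, 199.6468], [0.0, 0.0, 1.0]], 'distortion': [-0.0469, 0.0, 0.0, 0.0, 0.0], 'R': [[0.004, -0.9998, 0.0187], [-0.9885, -0.0068, -0.1513], [0.1514, -0.0178, -0.9883]], 't': [-0.0199, 0.5326, 1.0318]} 0.99598828125
{'time': 0.1, 'q': [-1.311, 0.261, -0.139, 1.173, -0.0, 1.571], 'joint_vel': [0.001, -0.002, 0.004, 0.001, 0.002, -0.0], 'effort': [-0.0, -40.651, 25.453, 0.01, 0.0, -0.0], 'ee_pos': [0.135, -0.507, 0.231], 'ee_rot': [-3.113, -0.407, 0.0], 'contact_force': [-0.34, 0.257, 0.045], 'wrist_torque': [0.037, 0.042, -0.019], 'gripper_width': 0.085}
```

View pics/scene0.png

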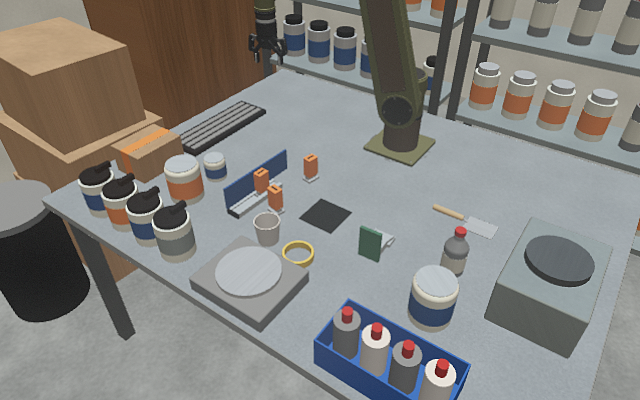

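View pics/top0.png

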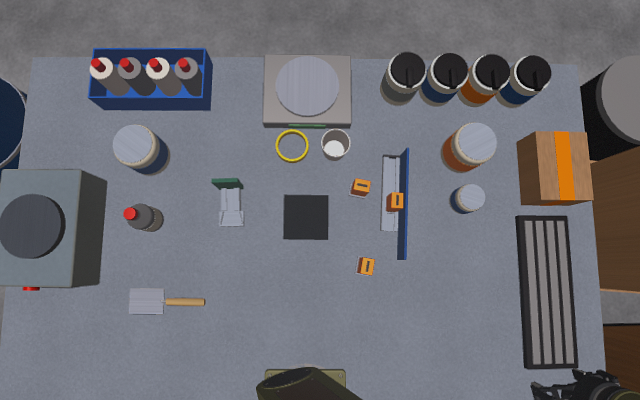

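Top view: the stop is in the track at about (396,201), with the fence at x≈403. Look-alikes are at (360,187) and (366,266), the mat at (306,217), and the dock at (230,203) with its green wall at (228,183).

```bash
cat > h.py <<'E'
import cv2,numpy as np
from workcell import robot,camera,calibration
def C(n):
    c=calibration(n); return [np.array(c[k],float) for k in("camera_matrix","distortion","R","t")]
def plane(n,uv,z):
    K,D,R,t=C(n); uv=np.asarray(uv,float).reshape(-1,1,2)
    r=cv2.undistortPoints(uv,K,D)[:,0]; r=np.c_[r,np.ones(len(r))]@R; o=-R.T@t
    return o+r*((z-o[2])/r[:,2])[:,None]
def cloud(n,d):
    K,D,R,t=C(n); v,u=np.mgrid[:400,:640]
    r=cv2.undistortPoints(np.stack([u,v],-1).reshape(-1,1,2).astype(float),K,D)[:,0]
    P=(np.c_[r,np.ones(len(r))]*d.reshape(-1,1)-t)@R
    return P.reshape(400,640,3)
def hsv(p): return cv2.cvtColor(p,cv2.COLOR_RGB2HSV)
def rect(P):
    (c,s,a)=cv2.minAreaRect((P[:,:2]*1000).astype(np.float32)); return np.round(c,1),np.round(s,1),round(a,2)
E
python3 - <<'E'
from h import *
for n in("top","scene"):
    f=np.load(n+"0.npz"); p,d=f['p'],f['d']; P=cloud(n,d); H=hsv(p)
    print(n)
    ws=(np.abs(P[...,0]-.45)<.3)&(np.abs(P[...,1])<.42)
    masks=dict(orange=(H[...,0]>5)&(H[...,0]<20)&(H[...,1]>150)&(H[...,2]>100),
      blue=(H[...,0]>100)&(H[...,0]<125)&(H[...,1]>100),green=(H[...,0]>65)&(H[...,0]<95)&(H[...,1]>70),
      black=(H[...,2]<60)&(P[...,2]<.02))
    for k,m in masks.items():
        m=m&ws&(d>0); nc,l,st,ce=cv2.connectedComponentsWithStats(m.astype(np.uint8))
        for i in range(1,nc):
            if st[i,4]>40:
                q=P[l==i]; zt=np.percentile(q[:,2],97); qt=q[q[:,2]>zt-.006]
                print(k,st[i,:].tolist(),'zmin/max',q[:,2].min().round(3),zt.round(3),'top rect',rect(qt),'all',rect(q))
E
cat > big.py <<'E'
import cv2,sys
f,o,x,y,w,h,s=sys.argv[1:]; x,y,w,h,s=map(int,(x,y,w,h,s))
cv2.imwrite(o,cv2.resize(cv2.imread(f)[y:y+h,x:x+w],None,fx=s,fy=s,interpolation=cv2.INTER_NEAREST))
E
python3 big.py pics/top0.png pics/t0a.png 340 140 100 130 5; python3 big.py pics/top0.png pics/t0b.png 200 165 140 85 5
```

```text
top
orange [443, 135, 10, 25, 130] zmin/max 0.025 0.091 top rect (array([ 671.5, -369. ]), array([ 5. , 43.2]), 85.93) all (array([ 672.5, -371.6]), array([ 9.9, 52.7]), 86.38)
orange [352, 179, 19, 14, 165] zmin/max 0.072 0.093 top rect (array([ 562.9, -137.5]), array([39.3, 29.2]), 78.64) all (array([ 562.9, -137.3]), array([39.7, 29.2]), 78.64)
orange [387, 192, 16, 18, 198] zmin/max 0.043 0.097 top rect (array([ 525.4, -223.9]), array([28.5, 39.7]), 87.89) all (array([ 525.3, -226.8]), array([36.3, 39.6]), 87.61)
orange [358, 257, 17, 18, 191] zmin/max 0.045 0.094 top rect (array([ 363.8, -148.3]), array([29.6, 38.8]), 80.42) all (array([ 363.5, -148.2]), array([30.3, 39.2]), 79.99)
blue [400, 148, 9, 112, 414] zmin/max -0.002 0.099 top rect (array([ 519. , -247.1]), array([  7.5, 278.7]), 86.95) all (array([ 518.4, -258.9]), array([ 31.1, 278.7]), 86.89)
blue [451, 190, 7, 20, 60] zmin/max 0.017 0.047 top rect (array([ 539.2, -390.3]), array([ 7.1, 43. ]), 89.07) all (array([ 537.6, -390.8]), array([49.9, 10.3]), 0.62)
green [212, 178, 26, 5, 104] zmin/max 0.093 0.108 top rect (
[... 261 characters left out ...]
, 116.3]), 88.88)
scene
blue [224, 150, 62, 52, 180] zmin/max 0.019 0.099 top rect (array([ 521.1, -246.6]), array([ 10.5, 272.3]), 86.89) all (array([ 519.6, -247.7]), array([ 13.1, 279.8]), 87.65)
blue [207, 169, 19, 9, 51] zmin/max 0.018 0.051 top rect (array([ 560.4, -396. ]), array([ 9.7, 39.1]), 47.45) all (array([ 557.9, -396.9]), array([16.1, 59.8]), 53.08)
blue [409, 298, 13, 23, 90] zmin/max 0.029 0.087 top rect (array([703.6, 407.4]), array([25.8,  4.5]), 68.57) all (array([697.4, 399.9]), array([45.3,  8. ]), 60.02)
green [361, 226, 21, 10, 51] zmin/max 0.099 0.107 top rect (array([569.3, 204.1]), array([63.3, 12. ]), 87.53) all (array([569.3, 204.1]), array([63.3, 12. ]), 87.53)
```

```bash
python3 big.py pics/scene0.png pics/s0a.png 210 135 120 110 6
```

```text
(no output)
```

View pics/t0a.png

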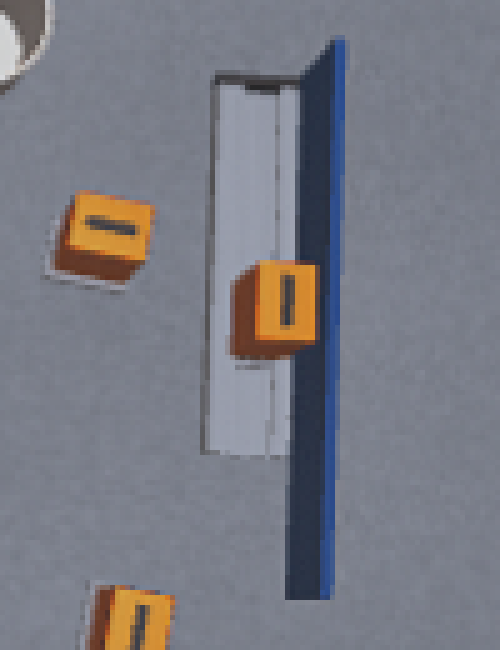

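View pics/t0b.png

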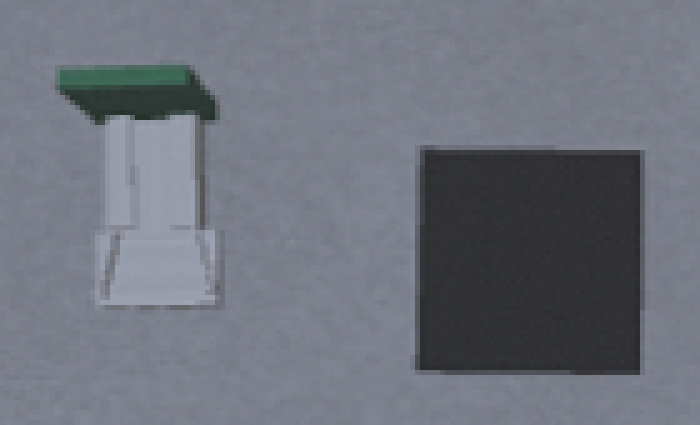

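View pics/s0a.png

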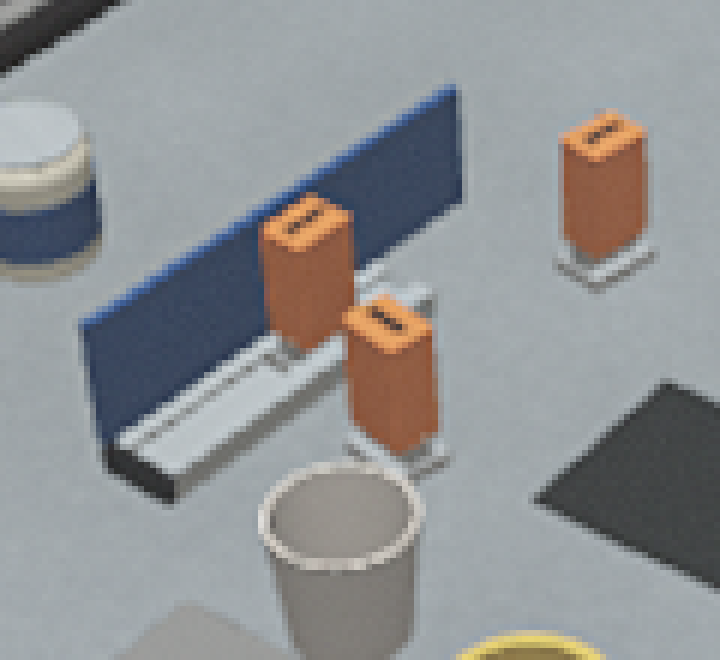

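The track yaw is about -3°, and the stop lies on the track axis at x≈-30 mm. The dock yaw needs a better estimate.

```bash
python3 - <<'E'
from h import *
f=np.load("scene0.npz"); P=cloud("scene",f['d']); H=hsv(f['p'])
def vert(q,name):
    q=q.copy()
    for _ in range(3):
        c=q.mean(0); u,s,vt=np.linalg.svd((q-c)[:,:2]); n=vt[1]; r=(q-c)[:,:2]@n; k=np.abs(r)<2.5*r.std()+1e-9; q=q[k]
    print(name,len(q),'c',c.round(4),'normal yaw',np.degrees(np.arctan2(n[1],n[0])).round(2),'rms',r.std().round(4),'tangent yaw',np.degrees(np.arctan2(vt[0][1],vt[0][0])).round(2))
    return q
m=np.zeros((400,640),bool); m[222:265,355:388]=1
g=m&(H[...,0]>60)&(H[...,0]<95)&(H[...,1]>50)
q=P[g]; q=q[(q[:,2]>.015)&(q[:,2]<.1)]; q=vert(q,'wall back'); 
t=q[:,:2]; print('y ext',np.percentile(t[:,1],[1,99]).round(4))
m=np.zeros((400,640),bool); m[148:212,222:290]=1
b=m&(H[...,0]>100)&(H[...,0]<130)&(H[...,1]>80); q=P[b]; q=q[(q[:,2]>.03)&(q[:,2]<.092)]; vert(q,'fence')
f=np.load("top0.npz"); P=cloud("top",f['d'])
m=np.zeros((400,640),bool); m[180:232,210:250]=1
q=P[m&(np.abs(P[...,2]-.026)<.006)&(P[...,0]<.552)]; print('lips',len(q),rect(q))
q=P[m&(P[...,2]>.007)&(P[...,0]<.552)]; print('dock',len(q),rect(q), q.min(0),q.max(0))
# tongue/lip corners from picture, crop px/5+offset
cr=lambda a:[(200+x/5,165+y/5) for x,y in a]
print('tongue front corners z=.022/.012',plane("top",cr([(96,303),(220,304)]),.012).round(4).tolist())
print('lips outer L far/near z=.026',plane("top",cr([(106,118),(106,228),(203,118),(203,228)]),.026).round(4).tolist())
print('wall top corners z=.104',plane("top",cr([(57,68),(188,65),(57,89),(190,84)]),.104).round(4).tolist())
E
python3 big.py pics/top0.png pics/t0c.png 205 170 50 62 9
python3 big.py pics/scene0.png pics/s0b.png 345 215 60 55 10
```

```text
wall back 448 c [0.5751 0.2055 0.0577] normal yaw 2.57 rms 0.0016 tangent yaw 92.57
y ext [0.1743 0.2347]
fence 773 c [ 0.5344 -0.2464  0.0622] normal yaw 86.92 rms 0.002 tangent yaw -3.08
lips 229 (array([512.7, 199.7]), array([78.5, 55.7]), 2.67)
dock 682 (array([468.7, 109.9]), array([275.1,  97.6]), 67.17) [0.37030133 0.00209675 0.00730122] [0.55166505 0.22888436 1.10074893]
tongue front corners z=.022/.012 [[0.4661, 0.2294, 0.012], [0.466, 0.1639, 0.012]]
lips outer L far/near z=.026 [[0.5629, 0.2249, 0.026], [0.5043, 0.2227, 0.026], [0.5632, 0.1737, 0.026], [0.5047, 0.1719, 0.026]]
wall top corners z=.104 [[0.5737, 0.2338, 0.104], [0.5756, 0.1694, 0.104], [0.5632, 0.2334, 0.104], [0.5661, 0.1681, 0.104]]
```

View pics/t0c.png

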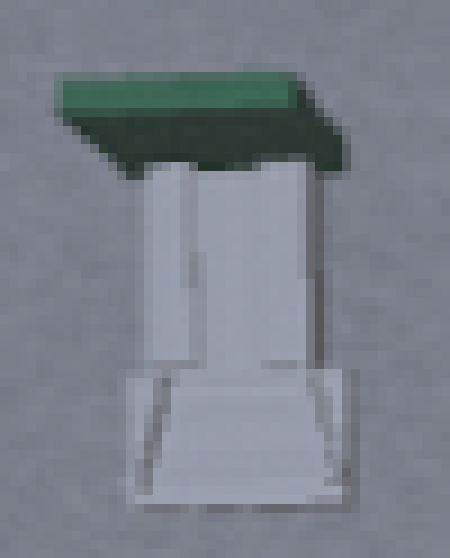

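View pics/s0b.png

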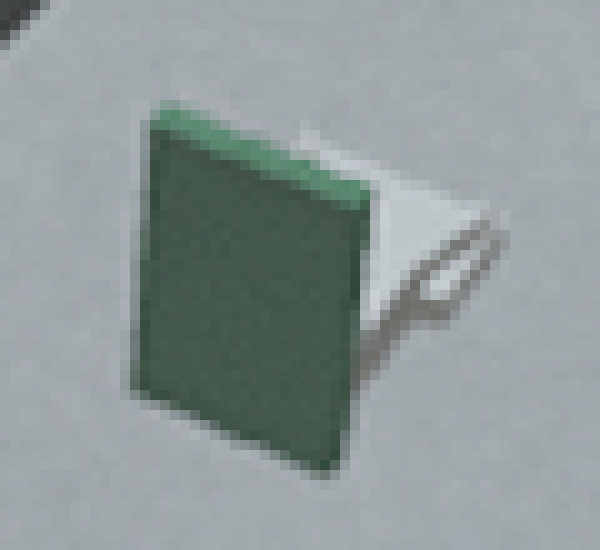

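Dock yaw is about 2.4°. Home is at about (0.542, 0.200), and the tongue-front and lip positions agree with the given sizes. Next I rotate the tool so the jaws lie along the track (yaw -3.05°).

Emit:
drive_tool(commands=[{"az": -0.14},{"az": -0.14},{"az": -0.14},{"az": -0.14},{"az": -0.14},{"az": -0.14},{"az": -0.14},{"az": -0.14},{"az": -0.138}], newtons=40)

```text
invalid input
```

```bash
cat > go.py <<'E'
import sys,numpy as np
from scipy.spatial.transform import Rotation as Ro
from workcell import robot
o=robot.get_obs(); R=Ro.from_rotvec(o['ee_rot']).as_matrix(); p=np.array(o['ee_pos'])
psi=np.degrees(np.arctan2(R[1,1],R[0,1]))
print('t',round(o['time'],2),'pos',p.round(4),'yaw(y)',psi.round(2),'tilt',np.degrees(np.arccos(-R[2,2])).round(2),'F',np.round(o['contact_force'],1),'w',round(o['gripper_width'],4),'q',np.round(o['q'],2))
if len(sys.argv)>3:
    T=np.array([float(a) for a in sys.argv[1:4]])
    print('shift cm (tool)',(R.T@(T-p)*100).round(2))
if len(sys.argv)>4:
    d=(psi-float(sys.argv[4])+180)%360-180; print('az',np.radians(d).round(4))
E
python3 go.py .5255 -.224 .231 -3.05
```

```text
t 0.1 pos [ 0.1347 -0.5068  0.2305] yaw(y) -75.12 tilt 0.1 F [-0.3  0.3  0. ] w 0.0855 q [-1.31  0.26 -0.14  1.17 -0.    1.57]
shift cm (tool) [ 4.503e+01 -1.729e+01 -2.000e-02]
az -1.2578
```

Emit:
drive_tool(commands=[{"x": 0,"y": 0,"z": 0,"ax": 0,"ay": 0,"az": -0.14,"claw": 1},{"x": 0,"y": 0,"z": 0,"ax": 0,"ay": 0,"az": -0.14,"claw": 1},{"x": 0,"y": 0,"z": 0,"ax": 0,"ay": 0,"az": -0.14,"claw": 1},{"x": 0,"y": 0,"z": 0,"ax": 0,"ay": 0,"az": -0.14,"claw": 1},{"x": 0,"y": 0,"z": 0,"ax": 0,"ay": 0,"az": -0.14,"claw": 1},{"x": 0,"y": 0,"z": 0,"ax": 0,"ay": 0,"az": -0.14,"claw": 1},{"x": 0,"y": 0,"z": 0,"ax": 0,"ay": 0,"az": -0.14,"claw": 1},{"x": 0,"y": 0,"z": 0,"ax": 0,"ay": 0,"az": -0.14,"claw": 1},{"x": 0,"y": 0,"z": 0,"ax": 0,"ay": 0,"az": -0.138,"claw": 1}], newtons=40)

```text
time: 1.0
ee_pos: [0.1348, -0.507, 0.2308]
ee_rot: [-2.273, -2.168, -0.001]
contact_force: [0.0, 0.2, 1.0]
gripper_width: 0.0852
```

```bash
python3 go.py .5255 -.224 .231 -3.05
```

```text
t 1.0 pos [ 0.1348 -0.507   0.2308] yaw(y) -2.71 tilt 0.07 F [0.  0.2 1. ] w 0.0852 q [-1.31  0.26 -0.14  1.17  0.    0.31]
shift cm (tool) [30.11 37.69  0.  ]
az 0.0059
```

Emit:
drive_tool(commands=[{"x": 3.0,"y": 3.76,"z": 0,"ax": 0,"ay": 0,"az": 0.005,"claw": 1},{"x": 3.0,"y": 3.76,"z": 0,"ax": 0,"ay": 0,"az": 0,"claw": 1},{"x": 3.0,"y": 3.76,"z": 0,"ax": 0,"ay": 0,"az": 0,"claw": 1},{"x": 3.0,"y": 3.76,"z": 0,"ax": 0,"ay": 0,"az": 0,"claw": 1},{"x": 3.0,"y": 3.76,"z": 0,"ax": 0,"ay": 0,"az": 0,"claw": 1},{"x": 3.0,"y": 3.76,"z": 0,"ax": 0,"ay": 0,"az": 0,"claw": 1},{"x": 3.0,"y": 3.76,"z": 0,"ax": 0,"ay": 0,"az": 0,"claw": 1},{"x": 3.0,"y": 3.76,"z": 0,"ax": 0,"ay": 0,"az": 0,"claw": 1},{"x": 3.0,"y": 3.76,"z": 0,"ax": 0,"ay": 0,"az": 0,"claw": 1},{"x": 3.0,"y": 3.76,"z": 0,"ax": 0,"ay": 0,"az": 0,"claw": 1}])

```text
time: 2.0
ee_pos: [0.5286, -0.2279, 0.2309]
ee_rot: [-2.284, -2.156, 0.001]
contact_force: [0.9, -0.4, 0.6]
gripper_width: 0.0856
```

```bash
python3 go.py .5255 -.224 .046 -3.05
```

```text
t 2.0 pos [ 0.5286 -0.2279  0.2309] yaw(y) -3.31 tilt 0.05 F [ 0.9 -0.4  0.6] w 0.0856 q [-0.41  0.35 -0.01  1.21 -0.    1.22]
shift cm (tool) [ 0.37 -0.32 18.49]
az -0.0045
```

Emit:
drive_tool(commands=[{"x": 0,"y": 0,"z": 3,"ax": 0,"ay": 0,"az": 0,"claw": 1},{"x": 0,"y": 0,"z": 3,"ax": 0,"ay": 0,"az": 0,"claw": 1},{"x": 0,"y": 0,"z": 0,"ax": 0,"ay": 0,"az": 0,"claw": 1},{"x": 0,"y": 0,"z": 0,"ax": 0,"ay": 0,"az": 0,"claw": 1}])

```text
time: 2.4
ee_pos: [0.5268, -0.2292, 0.171]
ee_rot: [-2.283, -2.155, 0.001]
contact_force: [0.4, 0.6, -0.1]
gripper_width: 0.0853
```

```bash
python3 go.py .5255 -.224 .046 -3.05
python3 - <<'E'
from h import *
p,d=camera("scene"); cv2.imwrite("pics/s1.png",cv2.resize(p[90:250,180:340,::-1],None,fx=4,fy=3.7))
E
```

```text
t 2.4 pos [ 0.5268 -0.2292  0.171 ] yaw(y) -3.33 tilt 0.13 F [ 0.4  0.6 -0.1] w 0.0853 q [-0.41  0.38 -0.13  1.07  0.    1.22]
shift cm (tool) [ 0.5  -0.13 12.5 ]
az -0.0048
```

View pics/s1.png

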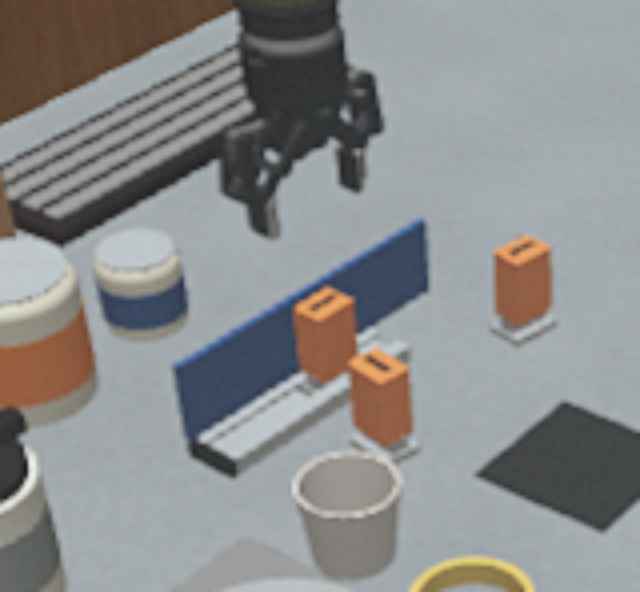

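The scene view shows the gripper over the stop, jaws along the fence. I'll correct the 5 mm sideways offset and go down.

Emit:
drive_tool(commands=[{"x": 0.5,"y": -0.13,"z": 0,"ax": 0,"ay": 0,"az": -0.005,"claw": 1},{"x": 0,"y": 0,"z": 2,"ax": 0,"ay": 0,"az": 0,"claw": 1},{"x": 0,"y": 0,"z": 2,"ax": 0,"ay": 0,"az": 0,"claw": 1},{"x": 0,"y": 0,"z": 1.5,"ax": 0,"ay": 0,"az": 0,"claw": 1},{"x": 0,"y": 0,"z": 0,"ax": 0,"ay": 0,"az": 0,"claw": 1}])

```text
time: 2.95
ee_pos: [0.5255, -0.2241, 0.1158]
ee_rot: [-2.279, -2.16, 0.001]
contact_force: [0.4, -0.2, 1.2]
gripper_width: 0.0852
```

```bash
python3 go.py .5255 -.224 .046 -3.05
```

```text
t 2.95 pos [ 0.5255 -0.2241  0.1158] yaw(y) -3.06 tilt 0.1 F [ 0.4 -0.2  1.2] w 0.0852 q [-0.4   0.41 -0.23  0.93  0.    1.22]
shift cm (tool) [0.01 0.01 6.98]
az -0.0001
```

Emit:
drive_tool(commands=[{"x": 0,"y": 0,"z": 2,"ax": 0,"ay": 0,"az": 0,"claw": 1},{"x": 0,"y": 0,"z": 2,"ax": 0,"ay": 0,"az": 0,"claw": 1},{"x": 0,"y": 0,"z": 2,"ax": 0,"ay": 0,"az": 0,"claw": 1},{"x": 0,"y": 0,"z": 1,"ax": 0,"ay": 0,"az": 0,"claw": 1},{"x": 0,"y": 0,"z": 0,"ax": 0,"ay": 0,"az": 0,"claw": 1}], newtons=40)

```text
time: 3.45
ee_pos: [0.5262, -0.2243, 0.0462]
ee_rot: [-2.279, -2.161, 0.0]
contact_force: [0.9, 0.1, 0.7]
gripper_width: 0.0858
```

Emit:
drive_tool(commands=[{"x": 0,"y": 0,"z": 0,"ax": 0,"ay": 0,"az": 0,"claw": 0.3},{"x": 0,"y": 0,"z": 0,"ax": 0,"ay": 0,"az": 0,"claw": 0.3},{"x": 0,"y": 0,"z": 0,"ax": 0,"ay": 0,"az": 0,"claw": 0.3},{"x": 0,"y": 0,"z": 0,"ax": 0,"ay": 0,"az": 0,"claw": 0.3},{"x": 0,"y": 0,"z": 0,"ax": 0,"ay": 0,"az": 0,"claw": 0.3}], newtons=40)

```text
time: 3.95
ee_pos: [0.5273, -0.2248, 0.0474]
ee_rot: [2.278, 2.16, 0.001]
contact_force: [0.5, 0.2, 6.2]
gripper_width: 0.0394
```

```bash
python3 go.py .4157 -.2183 .046 -3.05
```

```text
t 3.95 pos [ 0.5273 -0.2248  0.0474] yaw(y) -3.04 tilt 0.12 F [0.5 0.2 6.2] w 0.0394 q [-0.4   0.48 -0.32  0.77 -0.    1.22]
shift cm (tool) [  0.06 -11.18   0.12]
az 0.0002
```

The grip is on 39.4 mm. Pulling along -tool y.

Emit:
drive_tool(commands=[{"x": 0,"y": -0.8,"z": 0,"ax": 0,"ay": 0,"az": 0,"claw": 0.2},{"x": 0,"y": -1.2,"z": 0,"ax": 0,"ay": 0,"az": 0,"claw": 0.2},{"x": 0,"y": -1.2,"z": 0,"ax": 0,"ay": 0,"az": 0,"claw": 0.2},{"x": 0,"y": -1.2,"z": 0,"ax": 0,"ay": 0,"az": 0,"claw": 0.2},{"x": 0,"y": 0,"z": 0,"ax": 0,"ay": 0,"az": 0,"claw": 0.2}], newtons=50)

```text
time: 4.45
ee_pos: [0.4815, -0.2224, 0.0474]
ee_rot: [2.279, 2.16, 0.0]
contact_force: [0.3, 0.2, 9.4]
gripper_width: 0.0393
```

```bash
python3 go.py .4157 -.2183 .046 -3.05;python3 - <<'E'
from h import *
p,d=camera("scene"); cv2.imwrite("pics/s2.png",cv2.resize(p[90:250,180:340,::-1],None,fx=4,fy=3.7))
E
```

```text
t 4.45 pos [ 0.4815 -0.2224  0.0474] yaw(y) -3.08 tilt 0.09 F [0.3 0.2 9.4] w 0.0393 q [-0.43  0.41 -0.43  0.72 -0.    1.19]
shift cm (tool) [ 0.06 -6.59  0.13]
az -0.0005
```

View pics/s2.png

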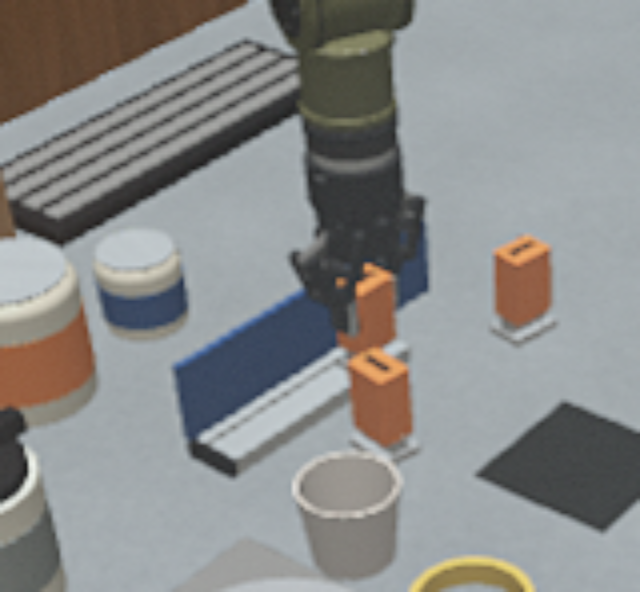

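The stop slid along with the gripper. It needs about 66 mm more.

Emit:
drive_tool(commands=[{"x": 0,"y": -1.1,"z": 0,"ax": 0,"ay": 0,"az": 0,"claw": 0.2},{"x": 0,"y": -1.2,"z": 0,"ax": 0,"ay": 0,"az": 0,"claw": 0.2},{"x": 0,"y": -1.2,"z": 0,"ax": 0,"ay": 0,"az": 0,"claw": 0.2},{"x": 0,"y": -1.2,"z": 0,"ax": 0,"ay": 0,"az": 0,"claw": 0.2},{"x": 0,"y": -1.2,"z": 0,"ax": 0,"ay": 0,"az": 0,"claw": 0.2},{"x": 0,"y": -0.8,"z": 0,"ax": 0,"ay": 0,"az": 0,"claw": 0.2},{"x": 0,"y": 0,"z": 0,"ax": 0,"ay": 0,"az": 0,"claw": 0.2}])

```text
time: 5.2
ee_pos: [0.4116, -0.2171, 0.0451]
ee_rot: [-2.276, -2.157, 0.004]
contact_force: [0.2, 0.4, -3.0]
gripper_width: 0.0396
```

```bash
python3 go.py .4157 -.2183 .046 -3.05;python3 - <<'E'
from h import *
p,d=camera("scene"); cv2.imwrite("pics/s3.png",cv2.resize(p[90:250,180:340,::-1],None,fx=4,fy=3.7))
E
```

```text
t 5.2 pos [ 0.4116 -0.2171  0.0451] yaw(y) -3.08 tilt 0.35 F [ 0.2  0.4 -3. ] w 0.0396 q [-0.49  0.33 -0.58  0.66 -0.    1.14]
shift cm (tool) [-0.1   0.42 -0.1 ]
az -0.0006
```

View pics/s3.png

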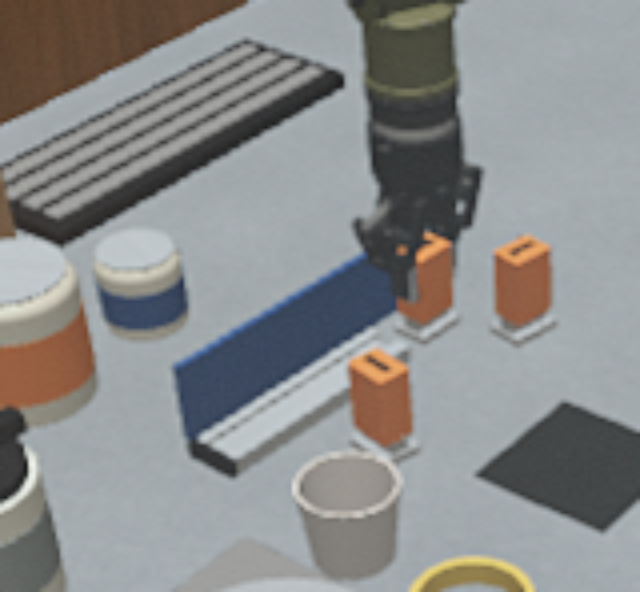

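The stop is out of the mouth with its foot fully clear. Lifting straight up.

Emit:
drive_tool(commands=[{"x": 0,"y": 0,"z": -1.5,"ax": 0,"ay": 0,"az": 0,"claw": 0.2},{"x": 0,"y": 0,"z": -2.5,"ax": 0,"ay": 0,"az": 0,"claw": 0.2},{"x": 0,"y": 0,"z": -3,"ax": 0,"ay": 0,"az": 0,"claw": 0.2},{"x": 0,"y": 0,"z": -3,"ax": 0,"ay": 0,"az": 0,"claw": 0.2},{"x": 0,"y": 0,"z": -2,"ax": 0,"ay": 0,"az": 0,"claw": 0.2},{"x": 0,"y": 0,"z": 0,"ax": 0,"ay": 0,"az": 0,"claw": 0.2},{"x": 0,"y": 0,"z": 0,"ax": 0,"ay": 0,"az": 0,"claw": 0.2}])

```text
time: 5.95
ee_pos: [0.4157, -0.2185, 0.1657]
ee_rot: [-2.279, -2.162, 0.0]
contact_force: [-0.4, -0.2, -2.0]
gripper_width: 0.0392
```

```bash
python3 go.py .4916 .0015 .165 2.4
```

```text
t 5.95 pos [ 0.4157 -0.2185  0.1657] yaw(y) -3.03 tilt 0.02 F [-0.4 -0.2 -2. ] w 0.0392 q [-0.48  0.21 -0.39  0.98 -0.    1.14]
shift cm (tool) [22.37  6.42  0.07]
az -0.0947
```

Emit:
drive_tool(commands=[{"x": 2,"y": 0.6,"z": 0,"ax": 0,"ay": 0,"az": 0,"claw": 0.2},{"x": 3,"y": 0.9,"z": 0,"ax": 0,"ay": 0,"az": 0,"claw": 0.2},{"x": 3.2,"y": 0.9,"z": 0,"ax": 0,"ay": 0,"az": 0,"claw": 0.2},{"x": 3.2,"y": 0.9,"z": 0,"ax": 0,"ay": 0,"az": 0,"claw": 0.2},{"x": 3.2,"y": 0.9,"z": 0,"ax": 0,"ay": 0,"az": 0,"claw": 0.2},{"x": 3.2,"y": 0.9,"z": 0,"ax": 0,"ay": 0,"az": 0,"claw": 0.2},{"x": 3,"y": 0.9,"z": 0,"ax": 0,"ay": 0,"az": 0,"claw": 0.2},{"x": 1.6,"y": 0.4,"z": 0,"ax": 0,"ay": 0,"az": -0.095,"claw": 0.2},{"x": 0,"y": 0,"z": 0,"ax": 0,"ay": 0,"az": 0,"claw": 0.2},{"x": 0,"y": 0,"z": 0,"ax": 0,"ay": 0,"az": 0,"claw": 0.2}])

```text
time: 6.95
ee_pos: [0.4901, 0.0017, 0.1646]
ee_rot: [-2.173, -2.265, 0.005]
contact_force: [1.4, -0.5, -2.4]
gripper_width: 0.0394
```

```bash
python3 go.py .4916 .0015 .0465 2.4;python3 - <<'E'
from h import *
p,d=camera("scene"); cv2.imwrite("pics/s4.png",cv2.resize(p[90:260,230:400,::-1],None,fx=4,fy=3.5))
E
```

```text
t 6.95 pos [0.4901 0.0017 0.1646] yaw(y) 2.38 tilt 0.21 F [ 1.4 -0.5 -2.4] w 0.0394 q [ 0.    0.24 -0.34  0.99 -0.    1.53]
shift cm (tool) [-0.02  0.19 11.81]
az -0.0004
```

View pics/s4.png

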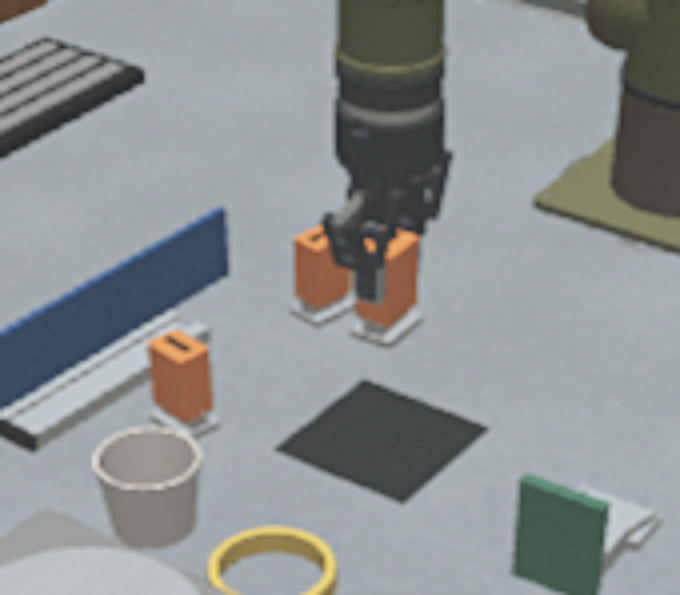

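The stop hangs upright above the mat. Lowering.

Emit:
drive_tool(commands=[{"x": 0,"y": 0.19,"z": 1.5,"ax": 0,"ay": 0,"az": 0,"claw": 0.2},{"x": 0,"y": 0,"z": 2.5,"ax": 0,"ay": 0,"az": 0,"claw": 0.2},{"x": 0,"y": 0,"z": 3,"ax": 0,"ay": 0,"az": 0,"claw": 0.2},{"x": 0,"y": 0,"z": 2.5,"ax": 0,"ay": 0,"az": 0,"claw": 0.2},{"x": 0,"y": 0,"z": 1.5,"ax": 0,"ay": 0,"az": 0,"claw": 0.2},{"x": 0,"y": 0,"z": 0.4,"ax": 0,"ay": 0,"az": 0,"claw": 0.2},{"x": 0,"y": 0,"z": 0.2,"ax": 0,"ay": 0,"az": 0,"claw": 0.2},{"x": 0,"y": 0,"z": 0,"ax": 0,"ay": 0,"az": 0,"claw": 0.2}])

```text
time: 7.8
ee_pos: [0.4937, 0.0014, 0.0508]
ee_rot: [2.175, 2.266, 0.001]
contact_force: [0.7, -0.9, -2.1]
gripper_width: 0.0395
```

```bash
python3 go.py .4916 .0015 .0465 2.4;python3 - <<'E'
from h import *
p,d=camera("scene"); cv2.imwrite("pics/s5.png",cv2.resize(p[130:240,280:390,::-1],None,fx=6,fy=5.4))
E
```

```text
t 7.8 pos [0.4937 0.0014 0.0508] yaw(y) 2.34 tilt 0.05 F [ 0.7 -0.9 -2.1] w 0.0395 q [ 0.    0.36 -0.52  0.7  -0.    1.53]
shift cm (tool) [ 0.02 -0.21  0.43]
az -0.001
```

View pics/s5.png

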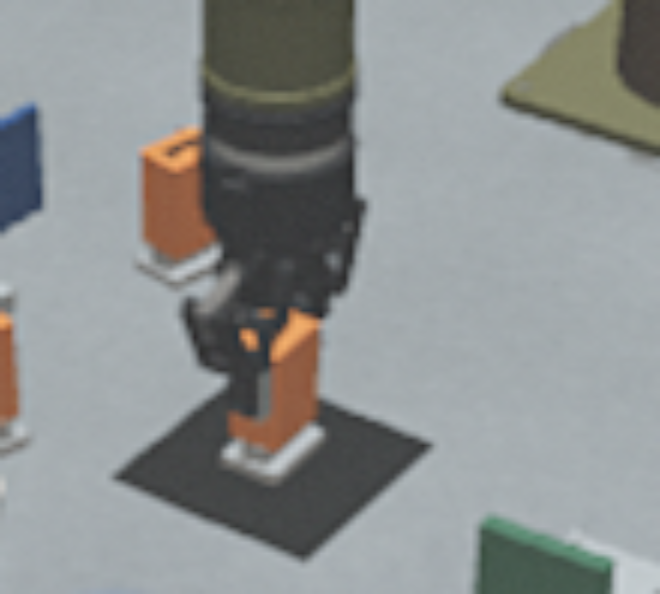

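Not touching yet (Fz is just the weight). Lowering in 1.5 mm steps.

Emit:
drive_tool(commands=[{"x": 0,"y": 0,"z": 0.15,"ax": 0,"ay": 0,"az": 0,"claw": 0.2},{"x": 0,"y": 0,"z": 0.15,"ax": 0,"ay": 0,"az": 0,"claw": 0.2},{"x": 0,"y": 0,"z": 0,"ax": 0,"ay": 0,"az": 0,"claw": 0.2}])

```text
time: 8.15
ee_pos: [0.4934, 0.0019, 0.0475]
ee_rot: [2.174, 2.267, 0.0]
contact_force: [-0.1, 0.4, -1.5]
gripper_width: 0.0394
```

Emit:
drive_tool(commands=[{"x": 0,"y": 0,"z": 0.1,"ax": 0,"ay": 0,"az": 0,"claw": 0.2},{"x": 0,"y": 0,"z": 0.1,"ax": 0,"ay": 0,"az": 0,"claw": 0.2},{"x": 0,"y": 0,"z": 0,"ax": 0,"ay": 0,"az": 0,"claw": 0.2}])

```text
time: 8.45
ee_pos: [0.4935, 0.0019, 0.0465]
ee_rot: [2.174, 2.267, 0.001]
contact_force: [-2.8, -0.4, 7.9]
gripper_width: 0.0395
```

Contact at TCP z≈0.0465, which is 43.5 mm above the stop's underside. Releasing.

Emit:
drive_tool(commands=[{"x": 0,"y": 0,"z": 0,"ax": 0,"ay": 0,"az": 0,"claw": 0.6},{"x": 0,"y": 0,"z": 0,"ax": 0,"ay": 0,"az": 0,"claw": 1},{"x": 0,"y": 0,"z": 0,"ax": 0,"ay": 0,"az": 0,"claw": 1},{"x": 0,"y": 0,"z": 0,"ax": 0,"ay": 0,"az": 0,"claw": 1},{"x": 0,"y": 0,"z": 0,"ax": 0,"ay": 0,"az": 0,"claw": 1},{"x": 0,"y": 0,"z": 0,"ax": 0,"ay": 0,"az": 0,"claw": 1}])

```text
time: 9.05
ee_pos: [0.4933, 0.0018, 0.0452]
ee_rot: [-2.174, -2.267, 0.0]
contact_force: [-0.1, -0.7, -0.3]
gripper_width: 0.0853
```

Emit:
drive_tool(commands=[{"x": 0,"y": 0,"z": -2,"ax": 0,"ay": 0,"az": 0,"claw": 1},{"x": 0,"y": 0,"z": -4,"ax": 0,"ay": 0,"az": 0,"claw": 1},{"x": 0,"y": 0,"z": -4,"ax": 0,"ay": 0,"az": 0,"claw": 1},{"x": 0,"y": 0,"z": -3,"ax": 0,"ay": 0,"az": 0,"claw": 1},{"x": 0,"y": 0,"z": 0,"ax": 0,"ay": 0,"az": 0,"claw": 1}])

```text
time: 9.55
ee_pos: [0.4967, 0.0019, 0.1798]
ee_rot: [2.17, 2.263, 0.01]
contact_force: [1.1, 0.1, -0.0]
gripper_width: 0.0852
```

```bash
python3 go.py .4916 .0015 .170 92.4;python3 - <<'E'
from h import *
p,d=camera("scene"); cv2.imwrite("pics/s6.png",cv2.resize(p[130:240,280:390,::-1],None,fx=6,fy=5.4))
p,d=camera("top"); cv2.imwrite("pics/t6.png",cv2.resize(p[160:280,260:380,::-1],None,fx=5,fy=5))
E
```

```text
t 9.55 pos [0.4967 0.0019 0.1798] yaw(y) 2.41 tilt 0.51 F [ 1.1  0.1 -0. ] w 0.0852 q [ 0.    0.23 -0.31  1.02  0.    1.53]
shift cm (tool) [-0.02 -0.52  0.97]
az -1.5707
```

View pics/s6.png

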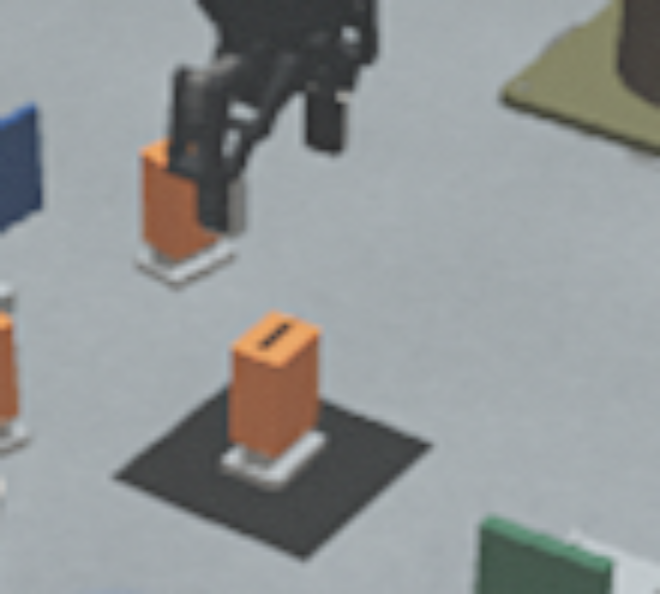

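View pics/t6.png

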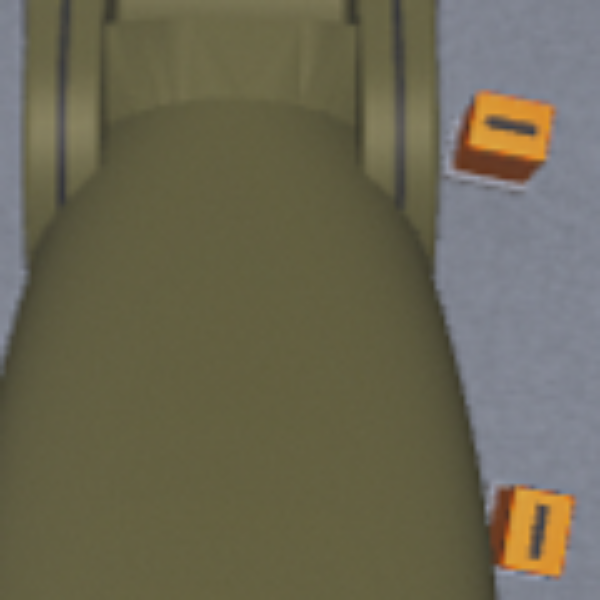

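The stop stands upright and free on the mat, aligned with the dock. The arm hides it from the top camera. Turning a quarter for the y-face grip.

Emit:
drive_tool(commands=[{"x": 0,"y": 0,"z": 0,"ax": 0,"ay": 0,"az": -0.147,"claw": 1},{"x": 0,"y": 0,"z": 0,"ax": 0,"ay": 0,"az": -0.147,"claw": 1},{"x": 0,"y": 0,"z": 0,"ax": 0,"ay": 0,"az": -0.147,"claw": 1},{"x": 0,"y": 0,"z": 0,"ax": 0,"ay": 0,"az": -0.147,"claw": 1},{"x": 0,"y": 0,"z": 0,"ax": 0,"ay": 0,"az": -0.147,"claw": 1},{"x": 0,"y": 0,"z": 0,"ax": 0,"ay": 0,"az": -0.147,"claw": 1},{"x": 0,"y": 0,"z": 0,"ax": 0,"ay": 0,"az": -0.147,"claw": 1},{"x": 0,"y": 0,"z": 0,"ax": 0,"ay": 0,"az": -0.147,"claw": 1},{"x": 0,"y": 0,"z": 0,"ax": 0,"ay": 0,"az": -0.147,"claw": 1},{"x": 0,"y": 0,"z": 0,"ax": 0,"ay": 0,"az": -0.147,"claw": 1}])

```text
time: 10.65
ee_pos: [0.4918, 0.0018, 0.1732]
ee_rot: [-0.083, -3.136, 0.0]
contact_force: [-0.2, 0.4, -0.1]
gripper_width: 0.0854
```

Emit:
drive_tool(commands=[{"x": 0,"y": 0,"z": 0,"ax": 0,"ay": 0,"az": -0.1,"claw": 1},{"x": 0,"y": 0,"z": 0,"ax": 0,"ay": 0,"az": 0,"claw": 1},{"x": 0,"y": 0,"z": 0,"ax": 0,"ay": 0,"az": 0,"claw": 1}])

```text
time: 10.95
ee_pos: [0.4924, 0.0018, 0.174]
ee_rot: [0.061, -3.138, -0.0]
contact_force: [0.4, 0.2, -0.3]
gripper_width: 0.0854
```

```bash
python3 go.py .4933 .0018 .046 92.4;python3 - <<'E'
from h import *
p,d=camera("scene"); P=cloud("scene",d);H=hsv(p)
m=np.zeros((400,640),bool); m[170:225,312:340]=1
o=m&(H[...,0]<20)&(H[...,1]>100)
q=P[o]; t=q[q[:,2]>np.percentile(q[:,2],98)-.008]; print(len(q),len(t),q[:,2].min(),q[:,2].max(),rect(t),rect(q))
E
```

```text
t 10.95 pos [0.4924 0.0018 0.174 ] yaw(y) 92.24 tilt 0.15 F [ 0.4  0.2 -0.3] w 0.0854 q [ 0.    0.24 -0.32  1.01 -0.   -0.04]
shift cm (tool) [-1.30e-01 -1.00e-02  1.28e+01]
az -0.0028
339 83 -0.005559874793827692 0.09735180854597333 (array([493.8,   2.7]), array([41.7, 29.3]), 2.3) (array([422.5, -50.8]), array([230.8,  59.4]), 41.49)
```

The measured stop position (493.8, 2.7 mm, yaw 2.3°) agrees with the release pose. Going down.

Emit:
drive_tool(commands=[{"x": -0.13,"y": 0,"z": 2,"ax": 0,"ay": 0,"az": 0,"claw": 1},{"x": 0,"y": 0,"z": 3,"ax": 0,"ay": 0,"az": 0,"claw": 1},{"x": 0,"y": 0,"z": 3,"ax": 0,"ay": 0,"az": 0,"claw": 1},{"x": 0,"y": 0,"z": 2.5,"ax": 0,"ay": 0,"az": 0,"claw": 1},{"x": 0,"y": 0,"z": 1.5,"ax": 0,"ay": 0,"az": 0,"claw": 1},{"x": 0,"y": 0,"z": 0.7,"ax": 0,"ay": 0,"az": 0,"claw": 1},{"x": 0,"y": 0,"z": 0,"ax": 0,"ay": 0,"az": 0,"claw": 1}])

```text
time: 11.7
ee_pos: [0.4937, 0.0019, 0.0474]
ee_rot: [0.064, -3.139, -0.0]
contact_force: [0.8, -0.1, 0.9]
gripper_width: 0.0856
```

Emit:
drive_tool(commands=[{"x": 0,"y": 0,"z": 0,"ax": 0,"ay": 0,"az": 0,"claw": 0.2},{"x": 0,"y": 0,"z": 0,"ax": 0,"ay": 0,"az": 0,"claw": 0.2},{"x": 0,"y": 0,"z": 0,"ax": 0,"ay": 0,"az": 0,"claw": 0.1},{"x": 0,"y": 0,"z": 0,"ax": 0,"ay": 0,"az": 0,"claw": 0.1},{"x": 0,"y": 0,"z": 0,"ax": 0,"ay": 0,"az": 0,"claw": 0.1},{"x": 0,"y": 0,"z": 0,"ax": 0,"ay": 0,"az": 0,"claw": 0.1}], newtons=50)

```text
time: 12.3
ee_pos: [0.4952, 0.0019, 0.0491]
ee_rot: [-0.065, 3.139, -0.0]
contact_force: [-0.1, -0.7, 5.6]
gripper_width: 0.0294
```

```bash
python3 go.py .4937 .0018 .166 92.4
```

```text
t 12.3 pos [0.4952 0.0019 0.0491] yaw(y) 92.36 tilt 0.09 F [-0.1 -0.7  5.6] w 0.0294 q [ 0.    0.36 -0.51  0.69 -0.   -0.04]
shift cm (tool) [  0.14  -0.   -11.69]
az -0.0007
```

The grip is on the y faces (29.4 mm). Lifting.

Emit:
drive_tool(commands=[{"x": 0,"y": 0,"z": -1.5,"ax": 0,"ay": 0,"az": 0,"claw": 0.1},{"x": 0,"y": 0,"z": -2.5,"ax": 0,"ay": 0,"az": 0,"claw": 0.1},{"x": 0,"y": 0,"z": -2.5,"ax": 0,"ay": 0,"az": 0,"claw": 0.1},{"x": 0,"y": 0,"z": -1.5,"ax": 0,"ay": 0,"az": 0,"claw": 0.1},{"x": 0,"y": 0,"z": 0,"ax": 0,"ay": 0,"az": 0,"claw": 0.1},{"x": 0,"y": 0,"z": 0,"ax": 0,"ay": 0,"az": 0,"claw": 0.1}])

```text
time: 12.9
ee_pos: [0.4942, 0.0019, 0.1277]
ee_rot: [0.065, -3.14, -0.0]
contact_force: [-0.3, -0.9, -3.0]
gripper_width: 0.0295
```

```bash
python3 go.py .4765 .1973 .13 92.4;python3 - <<'E'
from h import *
p,d=camera("scene"); cv2.imwrite("pics/s7.png",cv2.resize(p[130:260,280:410,::-1],None,fx=5,fy=4.5))
E
```

```text
t 12.9 pos [0.4942 0.0019 0.1277] yaw(y) 92.36 tilt 0.04 F [-0.3 -0.9 -3. ] w 0.0295 q [ 0.    0.28 -0.4   0.89  0.   -0.04]
shift cm (tool) [ 0.96 19.59 -0.23]
az -0.0007
```

View pics/s7.png

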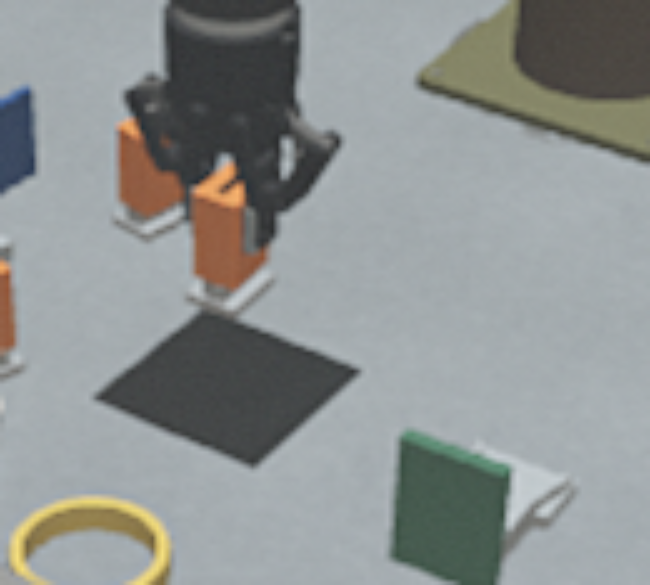

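Emit:
drive_tool(commands=[{"x": 0.9,"y": 1.6,"z": 0,"ax": 0,"ay": 0,"az": 0,"claw": 0.1},{"x": 0,"y": 3,"z": 0,"ax": 0,"ay": 0,"az": 0,"claw": 0.1},{"x": 0,"y": 3,"z": 0,"ax": 0,"ay": 0,"az": 0,"claw": 0.1},{"x": 0,"y": 3,"z": 0,"ax": 0,"ay": 0,"az": 0,"claw": 0.1},{"x": 0,"y": 3,"z": 0,"ax": 0,"ay": 0,"az": 0,"claw": 0.1},{"x": 0,"y": 3,"z": 0,"ax": 0,"ay": 0,"az": 0,"claw": 0.1},{"x": 0,"y": 2,"z": 0,"ax": 0,"ay": 0,"az": 0,"claw": 0.1},{"x": 0,"y": 1,"z": 0,"ax": 0,"ay": 0,"az": 0,"claw": 0.1},{"x": 0,"y": 0,"z": 0,"ax": 0,"ay": 0,"az": 0,"claw": 0.1},{"x": 0,"y": 0,"z": 0,"ax": 0,"ay": 0,"az": 0,"claw": 0.1}])

```text
time: 13.95
ee_pos: [0.4769, 0.1965, 0.1275]
ee_rot: [0.064, -3.139, 0.002]
contact_force: [0.0, 0.3, -2.2]
gripper_width: 0.0293
```

```bash
python3 go.py .4765 .1973 .0580 92.4
```

```text
t 13.95 pos [0.4769 0.1965 0.1275] yaw(y) 92.35 tilt 0.12 F [ 0.   0.3 -2.2] w 0.0293 q [ 0.39  0.31 -0.35  0.91 -0.    0.35]
shift cm (tool) [0.02 0.09 6.95]
az -0.0009
```

Emit:
drive_tool(commands=[{"x": 0.02,"y": 0.09,"z": 1.5,"ax": 0,"ay": 0,"az": 0,"claw": 0.1},{"x": 0,"y": 0,"z": 2,"ax": 0,"ay": 0,"az": 0,"claw": 0.1},{"x": 0,"y": 0,"z": 1.5,"ax": 0,"ay": 0,"az": 0,"claw": 0.1},{"x": 0,"y": 0,"z": 0,"ax": 0,"ay": 0,"az": 0,"claw": 0.1},{"x": 0,"y": 0,"z": 0,"ax": 0,"ay": 0,"az": 0,"claw": 0.1}])

```text
time: 14.45
ee_pos: [0.4771, 0.1972, 0.0783]
ee_rot: [0.062, -3.14, 0.001]
contact_force: [0.9, 0.1, -2.4]
gripper_width: 0.0294
```

```bash
python3 go.py .4765 .1973 .0580 92.4;python3 - <<'E'
from h import *
p,d=camera("scene"); np.savez("s8.npz",p=p,d=d); cv2.imwrite("pics/s8.png",cv2.resize(p[170:270,340:440,::-1],None,fx=6,fy=5.8))
p,d=camera("top"); np.savez("t8.npz",p=p,d=d);cv2.imwrite("pics/t8.png",cv2.resize(p[160:260,190:290,::-1],None,fx=6,fy=5.8))
E
```

```text
t 14.45 pos [0.4771 0.1972 0.0783] yaw(y) 92.28 tilt 0.06 F [ 0.9  0.1 -2.4] w 0.0294 q [ 0.39  0.36 -0.42  0.79 -0.    0.35]
shift cm (tool) [0.06 0.02 2.03]
az -0.0021
```

View pics/s8.png

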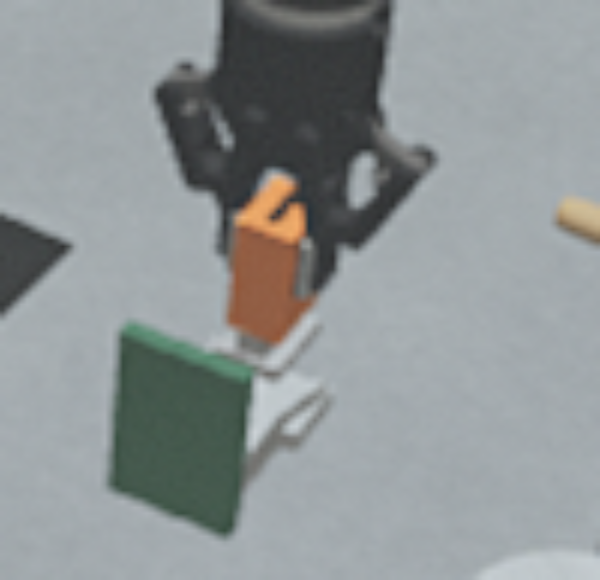

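View pics/t8.png

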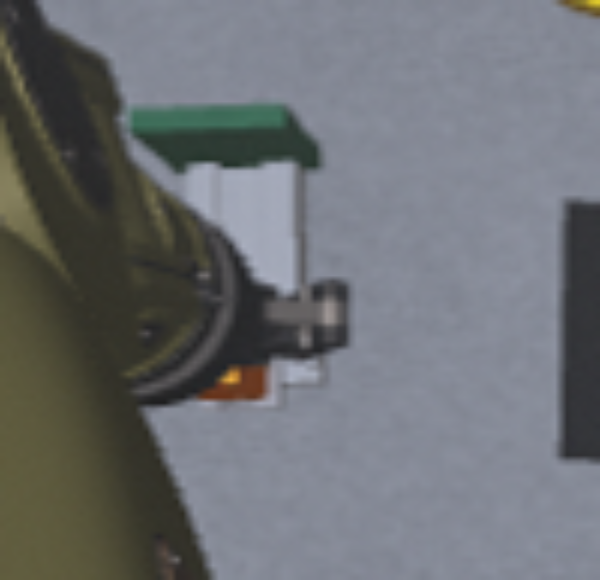

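The stop is above the tongue. Next I check the sideways alignment of the stop's +x face against the wall in the same camera.

Run:
```python
from h import *
f=np.load("s8.npz"); P=cloud("scene",f['d']); H=hsv(f['p'])
m=np.zeros((400,640),bool); m[195:232,374:394]=1
o=m&(H[...,0]<20)&(H[...,1]>100)
q=P[o]; q=q[(q[:,2]>.055)&(q[:,2]<.118)&(q[:,0]>.485)]
print(len(q),q.mean(0).round(4),q.min(0).round(4),q.max(0).round(4))
c=q[q[:,0]>np.percentile(q[:,0],50)-.004]
n=c-c.mean(0);u,s,vt=np.linalg.svd(n[:,:2]);print('tangent yaw',np.degrees(np.arctan2(vt[0][1],vt[0][0])),'y',np.percentile(c[:,1],[2,98]),c.mean(0))
m=np.zeros((400,640),bool); m[222:265,355:388]=1
g=m&(H[...,0]>60)&(H[...,0]<95)&(H[...,1]>50)
w=P[g]; w=w[(w[:,2]>.015)&(w[:,2]<.1)&(abs(w[:,0]-.575)<.008)]
print('wall',w.mean(0).round(4),np.percentile(w[:,1],[1,99]))
```

```text
165 [0.4937 0.201  0.0885] [0.4864 0.1851 0.0567] [0.499  0.2143 0.117 ]
tangent yaw 91.07772713074198 y [0.18596979 0.21322828] [0.49419228 0.19998449 0.08816109]
wall [0.575  0.2058 0.0591] [0.173804   0.23526965]
```

Offset is about 1 mm or less, so I shift +0.6 mm and lower onto the tongue.

Emit:
drive_tool(commands=[{"x": 0.0,"y": 0.06,"z": 0.7,"ax": 0,"ay": 0,"az": -0.002,"claw": 0.1},{"x": 0,"y": 0,"z": 0.7,"ax": 0,"ay": 0,"az": 0,"claw": 0.1},{"x": 0,"y": 0,"z": 0.3,"ax": 0,"ay": 0,"az": 0,"claw": 0.1},{"x": 0,"y": 0,"z": 0.1,"ax": 0,"ay": 0,"az": 0,"claw": 0.1},{"x": 0,"y": 0,"z": 0,"ax": 0,"ay": 0,"az": 0,"claw": 0.1}])

```text
time: 15.05
ee_pos: [0.477, 0.1988, 0.06]
ee_rot: [0.068, -3.14, 0.0]
contact_force: [-0.1, -0.6, -2.6]
gripper_width: 0.0296
```

Emit:
drive_tool(commands=[{"x": 0,"y": 0,"z": 0.1,"ax": 0,"ay": 0,"az": 0,"claw": 0.1},{"x": 0,"y": 0,"z": 0.1,"ax": 0,"ay": 0,"az": 0,"claw": 0.1},{"x": 0,"y": 0,"z": 0,"ax": 0,"ay": 0,"az": 0,"claw": 0.1}])

```text
time: 15.35
ee_pos: [0.4773, 0.1988, 0.0583]
ee_rot: [0.068, -3.141, 0.0]
contact_force: [0.9, -1.0, -2.4]
gripper_width: 0.0291
```

Emit:
drive_tool(commands=[{"x": 0,"y": -0.04,"z": 0.1,"ax": 0,"ay": 0,"az": 0,"claw": 0.1},{"x": 0,"y": 0,"z": 0.1,"ax": 0,"ay": 0,"az": 0,"claw": 0.1},{"x": 0,"y": 0,"z": 0,"ax": 0,"ay": 0,"az": 0,"claw": 0.1}])

```text
time: 15.65
ee_pos: [0.4774, 0.1988, 0.058]
ee_rot: [-0.068, 3.14, 0.002]
contact_force: [-2.6, -0.9, 11.0]
gripper_width: 0.0294
```

On the tongue: 11 N at TCP z 0.058, as predicted. I ease up 1 mm and start pushing along +x of the dock (-tool x).

Emit:
drive_tool(commands=[{"x": 0,"y": 0,"z": -0.1,"ax": 0,"ay": 0,"az": 0,"claw": 0.1},{"x": -0.5,"y": 0,"z": 0,"ax": 0,"ay": 0,"az": 0,"claw": 0.1},{"x": -0.5,"y": 0,"z": 0,"ax": 0,"ay": 0,"az": 0,"claw": 0.1},{"x": -0.5,"y": 0,"z": 0,"ax": 0,"ay": 0,"az": 0,"claw": 0.1},{"x": 0,"y": 0,"z": 0,"ax": 0,"ay": 0,"az": 0,"claw": 0.1}])

```text
time: 16.15
ee_pos: [0.4919, 0.199, 0.0581]
ee_rot: [0.068, -3.14, -0.0]
contact_force: [-2.7, -1.2, 7.7]
gripper_width: 0.0295
```

```bash
python3 go.py .5425 .2005 .0580 92.4
```

```text
t 16.15 pos [0.4919 0.199  0.0581] yaw(y) 92.48 tilt 0.06 F [-2.7 -1.2  7.7] w 0.0295 q [ 0.38  0.4  -0.41  0.75  0.    0.34]
shift cm (tool) [-5.06 -0.07  0.  ]
az 0.0014
```

Moving freely, with the foot front now under the lips. Continuing.

Emit:
drive_tool(commands=[{"x": -0.6,"y": 0,"z": 0,"ax": 0,"ay": 0,"az": 0,"claw": 0.1},{"x": -0.6,"y": 0,"z": 0,"ax": 0,"ay": 0,"az": 0,"claw": 0.1},{"x": -0.6,"y": 0,"z": 0,"ax": 0,"ay": 0,"az": 0,"claw": 0.1},{"x": 0,"y": 0,"z": 0,"ax": 0,"ay": 0,"az": 0,"claw": 0.1}])

```text
time: 16.55
ee_pos: [0.5104, 0.1999, 0.0581]
ee_rot: [0.068, -3.141, -0.0]
contact_force: [-2.5, -1.8, 6.4]
gripper_width: 0.0293
```

```bash
python3 go.py .5425 .2005 .0580 92.4;python3 - <<'E'
from h import *
p,d=camera("scene"); cv2.imwrite("pics/s9.png",cv2.resize(p[170:270,340:440,::-1],None,fx=6,fy=5.8))
E
```

```text
t 16.55 pos [0.5104 0.1999 0.0581] yaw(y) 92.47 tilt 0.02 F [-2.5 -1.8  6.4] w 0.0293 q [ 0.37  0.43 -0.37  0.77  0.    0.33]
shift cm (tool) [-3.21 -0.08  0.01]
az 0.0013
```

View pics/s9.png

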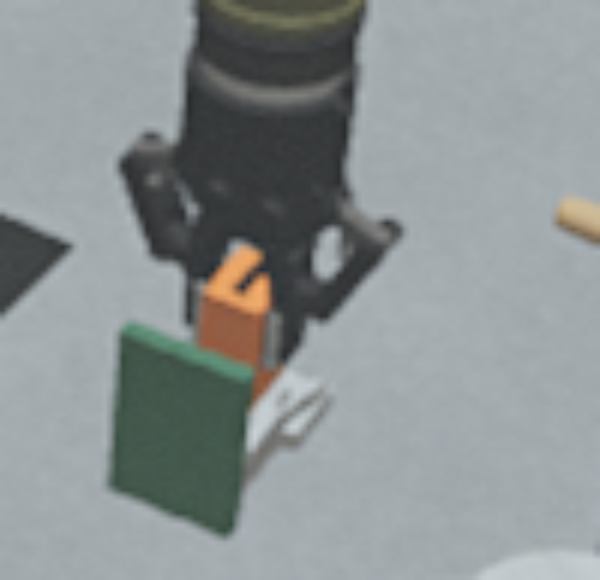

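Emit:
drive_tool(commands=[{"x": -0.6,"y": 0,"z": 0,"ax": 0,"ay": 0,"az": 0,"claw": 0.1},{"x": -0.6,"y": 0,"z": 0,"ax": 0,"ay": 0,"az": 0,"claw": 0.1},{"x": -0.6,"y": 0,"z": 0,"ax": 0,"ay": 0,"az": 0,"claw": 0.1},{"x": -0.5,"y": 0,"z": 0,"ax": 0,"ay": 0,"az": 0,"claw": 0.1},{"x": -0.3,"y": 0,"z": 0,"ax": 0,"ay": 0,"az": 0,"claw": 0.1},{"x": 0,"y": 0,"z": 0,"ax": 0,"ay": 0,"az": 0,"claw": 0.1}])

```text
time: 17.2
ee_pos: [0.5356, 0.201, 0.0581]
ee_rot: [0.068, -3.139, -0.0]
contact_force: [-4.2, -1.6, 8.1]
gripper_width: 0.0296
```

```bash
python3 go.py .5425 .2005 .0580 92.4
```

```text
t 17.2 pos [0.5356 0.201  0.0581] yaw(y) 92.48 tilt 0.08 F [-4.2 -1.6  8.1] w 0.0296 q [ 0.36  0.46 -0.31  0.8   0.    0.32]
shift cm (tool) [-0.69 -0.07  0.01]
az 0.0014
```

Now small steps until the wall shows in the force.

Emit:
drive_tool(commands=[{"x": -0.2,"y": 0,"z": 0,"ax": 0,"ay": 0,"az": 0,"claw": 0.1},{"x": -0.2,"y": 0,"z": 0,"ax": 0,"ay": 0,"az": 0,"claw": 0.1},{"x": 0,"y": 0,"z": 0,"ax": 0,"ay": 0,"az": 0,"claw": 0.1}])

```text
time: 17.5
ee_pos: [0.5392, 0.2011, 0.0581]
ee_rot: [0.068, -3.139, -0.0]
contact_force: [-4.7, -0.5, 7.8]
gripper_width: 0.0294
```

Emit:
drive_tool(commands=[{"x": -0.15,"y": 0,"z": 0,"ax": 0,"ay": 0,"az": 0,"claw": 0.1},{"x": -0.15,"y": 0,"z": 0,"ax": 0,"ay": 0,"az": 0,"claw": 0.1},{"x": 0,"y": 0,"z": 0,"ax": 0,"ay": 0,"az": 0,"claw": 0.1}])

```text
time: 17.8
ee_pos: [0.5422, 0.2012, 0.0581]
ee_rot: [0.068, -3.139, -0.0]
contact_force: [-5.0, -0.5, 8.2]
gripper_width: 0.0293
```

Emit:
drive_tool(commands=[{"x": -0.15,"y": 0,"z": 0,"ax": 0,"ay": 0,"az": 0,"claw": 0.1},{"x": -0.15,"y": 0,"z": 0,"ax": 0,"ay": 0,"az": 0,"claw": 0.1},{"x": 0,"y": 0,"z": 0,"ax": 0,"ay": 0,"az": 0,"claw": 0.1}])

```text
time: 18.1
ee_pos: [0.5451, 0.2013, 0.0581]
ee_rot: [0.068, -3.139, -0.0]
contact_force: [-5.0, -1.1, 8.2]
gripper_width: 0.0298
```

Emit:
drive_tool(commands=[{"x": -0.1,"y": 0,"z": 0,"ax": 0,"ay": 0,"az": 0,"claw": 0.1},{"x": -0.1,"y": 0,"z": 0,"ax": 0,"ay": 0,"az": 0,"claw": 0.1},{"x": 0,"y": 0,"z": 0,"ax": 0,"ay": 0,"az": 0,"claw": 0.1}])

```text
time: 18.4
ee_pos: [0.5457, 0.2014, 0.0581]
ee_rot: [0.068, -3.136, -0.001]
contact_force: [-7.3, -0.2, 11.5]
gripper_width: 0.0296
```

Emit:
drive_tool(commands=[{"x": -0.1,"y": 0,"z": 0,"ax": 0,"ay": 0,"az": 0,"claw": 0.1},{"x": -0.1,"y": 0,"z": 0,"ax": 0,"ay": 0,"az": 0,"claw": 0.1},{"x": 0,"y": 0,"z": 0,"ax": 0,"ay": 0,"az": 0,"claw": 0.1}])

```text
time: 18.7
ee_pos: [0.546, 0.2013, 0.0582]
ee_rot: [0.069, -3.133, -0.001]
contact_force: [-11.0, 0.0, 16.0]
gripper_width: 0.0299
```

```bash
python3 go.py .5425 .2005 .0580 92.4;python3 - <<'E'
from h import *
p,d=camera("scene"); cv2.imwrite("pics/s10.png",cv2.resize(p[170:270,340:440,::-1],None,fx=6,fy=5.8))
E
```

```text
t 18.7 pos [0.546  0.2013 0.0582] yaw(y) 92.51 tilt 0.43 F [-11.   0.  16.] w 0.0299 q [ 0.35  0.48 -0.28  0.82  0.    0.31]
shift cm (tool) [ 0.35 -0.07  0.02]
az 0.0019
```

View pics/s10.png

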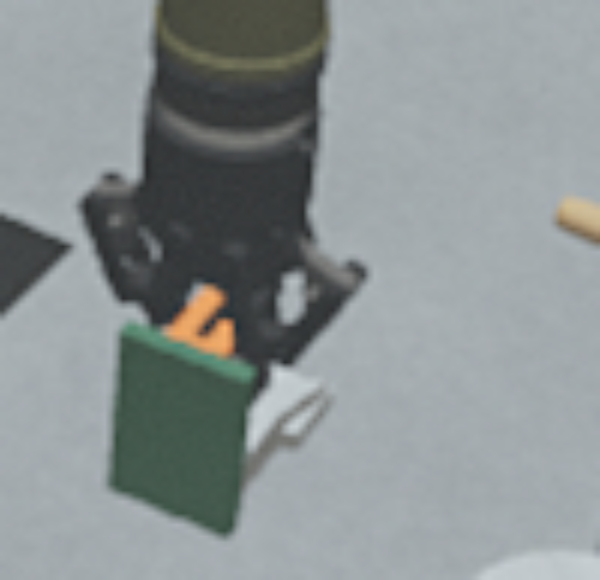

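The stop has stopped against the wall: x force -11 N, travel about 69 mm. I relax the press by 2.5 mm, then open.

Emit:
drive_tool(commands=[{"x": 0.12,"y": 0,"z": 0,"ax": 0,"ay": 0,"az": 0,"claw": 0.1},{"x": 0.13,"y": 0,"z": -0.05,"ax": 0,"ay": 0,"az": 0,"claw": 0.1},{"x": 0,"y": 0,"z": 0,"ax": 0,"ay": 0,"az": 0,"claw": 0.1}])

```text
time: 19.05
ee_pos: [0.5457, 0.2014, 0.0581]
ee_rot: [0.068, -3.137, -0.0]
contact_force: [-7.4, -0.3, 8.0]
gripper_width: 0.0294
```

Emit:
drive_tool(commands=[{"x": 0,"y": 0,"z": 0,"ax": 0,"ay": 0,"az": 0,"claw": 0.6},{"x": 0,"y": 0,"z": 0,"ax": 0,"ay": 0,"az": 0,"claw": 0.8},{"x": 0,"y": 0,"z": 0,"ax": 0,"ay": 0,"az": 0,"claw": 1},{"x": 0,"y": 0,"z": 0,"ax": 0,"ay": 0,"az": 0,"claw": 1},{"x": 0,"y": 0,"z": 0,"ax": 0,"ay": 0,"az": 0,"claw": 1},{"x": 0,"y": 0,"z": 0,"ax": 0,"ay": 0,"az": 0,"claw": 1}])

```text
time: 19.65
ee_pos: [0.5479, 0.2015, 0.0577]
ee_rot: [-0.068, 3.141, -0.0]
contact_force: [-0.2, -0.2, 0.1]
gripper_width: 0.0852
```

Emit:
drive_tool(commands=[{"x": 0,"y": 0,"z": -2,"ax": 0,"ay": 0,"az": 0,"claw": 1},{"x": 0,"y": 0,"z": -3,"ax": 0,"ay": 0,"az": 0,"claw": 1},{"x": 0,"y": 0,"z": -4,"ax": 0,"ay": 0,"az": 0,"claw": 1},{"x": 0,"y": 0,"z": -4,"ax": 0,"ay": 0,"az": 0,"claw": 1},{"x": 0,"y": 0,"z": -2,"ax": 0,"ay": 0,"az": 0,"claw": 1},{"x": 3,"y": 0,"z": 0,"ax": 0,"ay": 0,"az": 0,"claw": 1},{"x": 4,"y": -2,"z": 0,"ax": 0,"ay": 0,"az": 0,"claw": 1},{"x": 4,"y": -3,"z": 0,"ax": 0,"ay": 0,"az": 0,"claw": 1},{"x": 4,"y": -3,"z": 0,"ax": 0,"ay": 0,"az": 0,"claw": 1},{"x": 0,"y": -3,"z": 0,"ax": 0,"ay": 0,"az": 0,"claw": 1}])

```text
time: 20.65
ee_pos: [0.3958, 0.0837, 0.207]
ee_rot: [0.071, -3.135, 0.001]
contact_force: [1.3, -0.1, -0.6]
gripper_width: 0.0857
```

Emit:
drive_tool(commands=[{"x": 0,"y": -4,"z": 0,"ax": 0,"ay": 0,"az": 0,"claw": 1},{"x": 0,"y": -4,"z": 0,"ax": 0,"ay": 0,"az": 0,"claw": 1},{"x": 0,"y": -4,"z": 0,"ax": 0,"ay": 0,"az": 0,"claw": 1},{"x": 0,"y": 0,"z": 0,"ax": 0,"ay": 0,"az": 0,"claw": 1},{"x": 0,"y": 0,"z": 0,"ax": 0,"ay": 0,"az": 0,"claw": 1}])

```text
time: 21.15
ee_pos: [0.4077, -0.0354, 0.2078]
ee_rot: [-0.064, 3.141, 0.001]
contact_force: [0.3, -0.2, -0.4]
gripper_width: 0.0857
```

```bash
python3 go.py;python3 - <<'E'
from h import *
p,d=camera("scene"); np.savez("s11.npz",p=p,d=d);cv2.imwrite("pics/s11.png",cv2.resize(p[200:270,345:415,::-1],None,fx=8,fy=8))
p,d=camera("top"); np.savez("t11.npz",p=p,d=d);cv2.imwrite("pics/t11.png",cv2.resize(p[170:235,200:265,::-1],None,fx=9,fy=9))
cv2.imwrite("pics/t11f.png",p[:,:,::-1])
P=cloud("top",d);H=hsv(p)
m=np.zeros((400,640),bool); m[170:235,205:260]=1
for n,q in (("top",P[m&(H[...,0]>5)&(H[...,0]<20)&(H[...,1]>150)]),):
    t=q[q[:,2]>np.percentile(q[:,2],97)-.006]; print(n,len(t),np.percentile(q[:,2],97),rect(t))
    g=P[m&(H[...,0]>65)&(H[...,0]<95)&(H[...,1]>70)]; g=g[g[:,2]>.095]; print(rect(g))
E
```

```text
t 21.15 pos [ 0.4077 -0.0354  0.2078] yaw(y) 92.32 tilt 0.03 F [ 0.3 -0.2 -0.4] w 0.0857 q [-0.09  0.08 -0.43  1.06  0.   -0.13]
top 137 0.10639614509988694 (array([457.2, 116.9]), array([285.1,  41.2]), 44.66)
(array([570.2, 201.9]), array([ 9.8, 60.6]), 3.92)
```

View pics/t11.png

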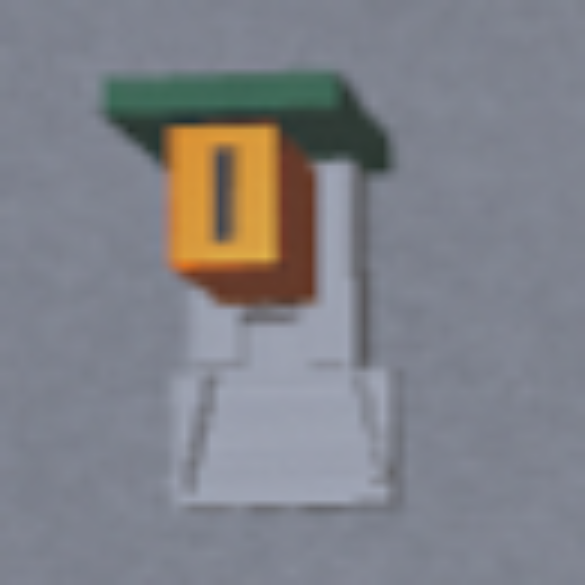

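View pics/s11.png

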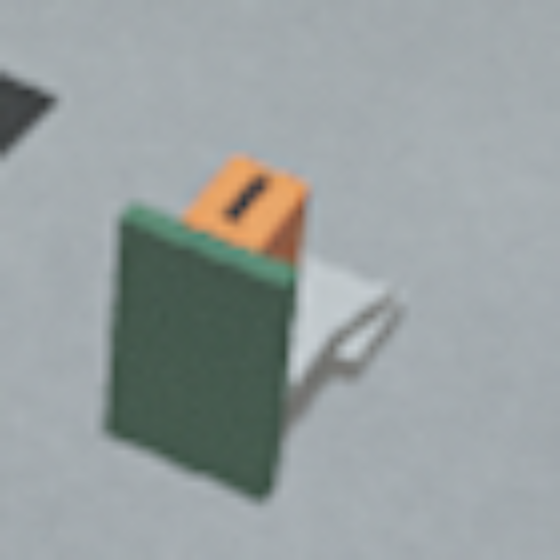

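View pics/t11f.png

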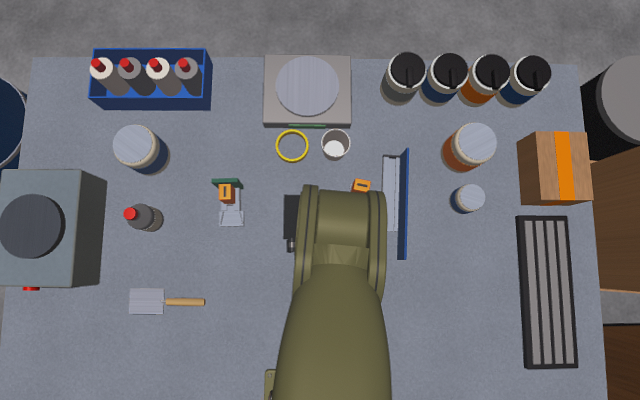

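The top view shows the stop upright in the dock at about (225,192), right by the wall. All bystanders look unmoved. Now I measure the remaining gap.

Run:
```python
from h import *
for n,box in(("top",(170,215,205,245)),("scene",(210,245,360,388))):
    f=np.load(n[0]+"11.npz"); p,d=f['p'],f['d']; P=cloud(n,d);H=hsv(p)
    m=np.zeros((400,640),bool); m[box[0]:box[1],box[2]:box[3]]=1
    near=m&(abs(P[...,1]-.2)<.06)&(P[...,0]>.48)
    o=P[near&(H[...,0]<25)&(H[...,1]>100)&(P[...,2]>.094)&(P[...,2]<.112)]
    g=P[near&(H[...,0]>65)&(H[...,0]<95)&(H[...,1]>60)&(P[...,2]>.096)]
    print(n,len(o),np.median(o[:,2]).round(4),rect(o),'wall',rect(g))
a,b=np.array([ (200+x/9,170+y/9) for x,y in [(168,126),(278,126),(168,266),(278,266)]]),[(200+x/9,170+y/9) for x,y in [(103,110),(335,108)]]
print('top-face corners z=.102',plane("top",a,.102).round(4).tolist()); print('wall front edge z=.104',plane("top",b,.104).round(4).tolist())
f0,f1=np.load("top0.npz")['p'].astype(int),np.load("t11.npz")['p'].astype(int)
D=(abs(f0-f1).sum(2)>60).astype(np.uint8); print([s.tolist() for s in cv2.connectedComponentsWithStats(D)[2] if s[4]>8])
```

```text
top 170 0.1026 (array([542.2, 201. ]), array([38.1, 27.7]), 2.21) wall (array([570.3, 201.9]), array([ 9.9, 60.7]), 3.25)
scene 98 0.1014 (array([543.2, 202.1]), array([37.8, 28.5]), 4.6) wall (array([571. , 203.2]), array([62.4, 12.4]), 89.82)
top-face corners z=.102 [[0.5607, 0.2158, 0.102], [0.5609, 0.1858, 0.102], [0.522, 0.2143, 0.102], [0.5222, 0.1844, 0.102]]
wall front edge z=.104 [[0.5646, 0.2333, 0.104], [0.5656, 0.17, 0.104]]
[[0, 0, 640, 400, 233304], [218, 184, 18, 22, 327], [256, 184, 148, 216, 20605], [530, 368, 90, 32, 1697], [615, 391, 21, 9, 30]]
```

Wall centre to stop centre measures 28 mm, as expected (23 + 5). The top is at 0.102 m (12 + 90 mm), and the bystanders are unchanged.

```bash
python3 -c "
from workcell import robot
print(robot.hand_in())"
```

```text
the job is handed in; nothing more can be done
None
```

The stop is in the dock, home against the green wall and let go, and I handed the job in at about 21 s. No verdict is reported, so these are my own checks.

**What I did:**
- I gripped the stop by its x faces, pulled it about 116 mm along the track and out of the open end, and lifted it off.
- I stood it upright on the mat, let go, and turned the gripper a quarter to take it by its y faces.
- I set it on the dock's tongue and pushed it under the lips until the wall stopped it, with the push force rising to 11 N. Then I released it and moved the arm clear.

**Last checks:**
- **Position:** the stop's centre is 28.1 mm (top camera) and 27.8 mm (scene camera) from the centre of the wall's top; 28 mm means fully home.
- **Height and yaw:** its top is at about 0.102 m, as expected on the 12 mm slot floor. The top camera gives a yaw of 2.2° against about 2.4° for the dock.
- **Bystanders:** comparing the top pictures from before and after showed changes only at the dock and where the arm is or was.

**Disagreements:**
- The scene camera gave a yaw of 4.6° for the stop, but from few pixels. That is still inside the 0.12 rad (6.9°) limit.
- The arm felt the wall 2–3 mm farther in than my first camera estimate of home, about the calibration error plus grip offset.
- The arm now hides one look-alike and part of the mat and track from the top camera, so I could not recheck those there.

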